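# Wiggle-test the T-handle locks and sort out the loose ones

### The job

Three look-alike T-handle locks stand in the nest board, and any of them may have a handle that is loose in its case. Wiggle each T-bar side to side to feel for play, then set every loose lock down gently, upright and flat in the grey repair tray, and every firm one likewise on the black mat, without disturbing the other things on the bench.

Things in the scene. Friction and masses are not known exactly. Their poses are not given: they have to be found in the camera images.
- bar_1 (a point): Centre of the T-bar of lock 1, the place to grip: round steel bar along x, 16 mm thick, 84 mm long, level, 60 mm above the lock's underside, on a 15 mm neck; z up. All bars stand straight. A loose one rocks along y about 7 mm either way against a soft grommet (0.5 N), then stops; a firm one gives about 1 mm. Rocking turns the bar about x: a tight grip masks it, so cage it loosely.
- mid_1 (a point): T-handle lock 1, fixed to its case: on the neck's axis (to 0.04 mm, the sign of which depends on play: far too little to measure), 34 mm above the underside, 26 mm below the bar's centre; x along the bar. Case: steel, 72 x 72 mm, 29 mm high, rubber grommet to 34 mm. Lock 68 mm high, 0.8 to 0.95 kg; tips if the bar is pushed sideways with about 4.5 N.
- lock_1: The whole of T-handle lock 1, which starts in the nest at the near end of the board; origin under the centre of its case, axes as mid_1.
- bar_2 (a point): Centre of the T-bar of lock 2, the place to grip: round steel bar along x, 16 mm thick, 84 mm long, level, 60 mm above the lock's underside, on a 15 mm neck; z up. All bars stand straight. A loose one rocks along y about 7 mm either way against a soft grommet (0.5 N), then stops; a firm one gives about 1 mm. Rocking turns the bar about x: a tight grip masks it, so cage it loosely.
- mid_2 (a point): T-handle lock 2, fixed to its case: on the neck's axis (to 0.04 mm, the sign of which depends on play: far too little to measure), 34 mm above the underside, 26 mm below the bar's centre; x along the bar. Case: steel, 72 x 72 mm, 29 mm high, rubber grommet to 34 mm. Lock 68 mm high, 0.8 to 0.95 kg; tips if the bar is pushed sideways with about 4.5 N.
- lock_2: The whole of T-handle lock 2, which starts in the nest at the middle of the board; origin under the centre of its case, axes as mid_2.
- bar_3 (a point): Centre of the T-bar of lock 3, the place to grip: round steel bar along x, 16 mm thick, 84 mm long, level, 60 mm above the lock's underside, on a 15 mm neck; z up. All bars stand straight. A loose one rocks along y about 7 mm either way against a soft grommet (0.5 N), then stops; a firm one gives about 1 mm. Rocking turns the bar about x: a tight grip masks it, so cage it loosely.
- mid_3 (a point): T-handle lock 3, fixed to its case: on the neck's axis (to 0.04 mm, the sign of which depends on play: far too little to measure), 34 mm above the underside, 26 mm below the bar's centre; x along the bar. Case: steel, 72 x 72 mm, 29 mm high, rubber grommet to 34 mm. Lock 68 mm high, 0.8 to 0.95 kg; tips if the bar is pushed sideways with about 4.5 N.
- lock_3: The whole of T-handle lock 3, which starts in the nest at the far end of the board; origin under the centre of its case, axes as mid_3.
- rack: Fixed plywood nest board, 327 mm (its x, which points roughly away from the robot) by 103 mm, 18.5 mm high; origin under its centre on the worktop. Three pockets 75 x 75 mm, walls 10.5 mm high, floor 8 mm above the worktop, centred at x = -100, 0 and +100 mm; the locks stand in them with their x along the board's x (within about 1 degree).
- tray: Fixed grey plastic repair tray, open-topped, 190 x 190 mm, walls 26 mm high and 4 mm thick, floor 4 mm thick, empty; it holds up to four locks two by two. Origin under its centre on the worktop. It stands left or right of the board.
- mat: Fixed flat black rubber mat for finished work, 190 x 190 mm, 6 mm thick, no rim, empty; it holds up to four locks two by two. Origin under its centre on the worktop. It lies on the other side of the board from the tray.
- screwdriver_red: Loose bystander: red-handled screwdriver, 201 mm long, lying on the robot's side of the tray; origin under its centre.
- key_ring_1: Loose bystander: key ring with black fob, 74 x 117 x 7 mm, lying beyond the tray; origin under its centre.
- hex_key: Loose bystander: hexagon key with red sleeve, 98 mm long, lying on the robot's side of the mat; origin under its centre.
- cylinder_1: Loose bystander: brass-coloured lock cylinder, 64 x 17 x 37 mm, standing beyond the mat; origin under its centre.
Things that resemble listed ones, but are neither listed nor needed, are in the scene too. What is shaped like the lock_1 but blue or yellow is not meant.

How it is judged:
At the end, for the whole second after the job is handed in: Each lock whose bar has play stands upright (within 0.08 rad) on the floor of the grey tray, each firm one upright on the black mat, its case centre within 64 mm of the centre of tray or mat along both its sides; all at rest. Any number of the three may be loose, drawn anew each time (((x of mid_1 in the frame of lock_1 above 0 m and x of lock_1 in the frame of tray between -0.064 and 0.064 m and y of lock_1 in the frame of tray between -0.064 and 0.064 m and z of lock_1 in the frame of tray between -0.002 and 0.01 m) or (x of mid_1 in the frame of lock_1 below 0 m and x of lock_1 in the frame of mat between -0.064 and 0.064 m and y of lock_1 in the frame of mat between -0.064 and 0.064 m and z of lock_1 in the frame of mat between 0 and 0.012 m)) and angle between each of lock_1, lock_2, lock_3's own z axis and vertical below 0.08 rad and linear speed of each of lock_1, lock_2, lock_3 below 0.02 m/s and ((x of mid_2 in the frame of lock_2 above 0 m and x of lock_2 in the frame of tray between -0.064 and 0.064 m and y of lock_2 in the frame of tray between -0.064 and 0.064 m and z of lock_2 in the frame of tray between -0.002 and 0.01 m) or (x of mid_2 in the frame of lock_2 below 0 m and x of lock_2 in the frame of mat between -0.064 and 0.064 m and y of lock_2 in the frame of mat between -0.064 and 0.064 m and z of lock_2 in the frame of mat between 0 and 0.012 m)) and ((x of mid_3 in the frame of lock_3 above 0 m and x of lock_3 in the frame of tray between -0.064 and 0.064 m and y of lock_3 in the frame of tray between -0.064 and 0.064 m and z of lock_3 in the frame of tray between -0.002 and 0.01 m) or (x of mid_3 in the frame of lock_3 below 0 m and x of lock_3 in the frame of mat between -0.064 and 0.064 m and y of lock_3 in the frame of mat between -0.064 and 0.064 m and z of lock_3 in the frame of mat between 0 and 0.012 m))); the robot touches nothing.
It fails at once if a lock is dropped or banged down in the tray or on the mat (over 100 N) ((contact force between lock_1 and tray above 100 N or contact force between lock_1 and mat above 100 N) or (contact force between lock_2 and tray above 100 N or contact force between lock_2 and mat above 100 N) or (contact force between lock_3 and tray above 100 N or contact force between lock_3 and mat above 100 N)).
It fails at once if a bystander (screwdriver, key ring, hexagon key, lock cylinder) is moved more than 30 mm (distance of any of screwdriver_red, key_ring_1, hex_key, cylinder_1 from where it was at the start of the episode above 0.03 m).
It also fails if it takes over 72 s, if anything falls off the work surface, if the arm or the gripper's body presses on something with over 40 N, if the wrist force passes 120 N, or if a joint passes its speed limit or range.

### The arm

A 7-joint arm with a two-finger parallel gripper is mounted at the origin on a cart in front of the work surface, level with it; the furniture and walls round the work are solid. World frame = base frame: x ahead of the robot, y to its left, z up, the work surface at z = 0. Lengths are in m, angles in rad, forces in N, time in s.
With the tool pointing down it reaches from about 0.425 to 0.925 m from the base axis. Payload 6.8 kg.
Tool frame: the origin (TCP) lies on the centre line of the jaws, within the pads' length; the fingertips stand 17 mm ahead of it and the grasp point (between the pads) lies 2 mm behind it; z points along the fingers, x is the direction in which the jaws open and shut, and the axes are right-handed (so a half turn about z gives the same grasp; the last joint's range is limited). The gripper opens to 85 mm and grips with 20 to 120 N. Pads are 22 mm wide; open, the fingers measure 114 mm over their backs; the gripper's body (76 mm by 85 mm) begins 54 mm behind the grasp point. The pads swing forward as they close: fully open they stand 13 mm farther back than shut.
Start: joints at [1.198, 0.477, 0.022, 1.555, -0.011, 1.109, -0.083], TCP at [0.177, -0.651, 0.248] pointing down, gripper open.
Joint ranges: [-2.96, 2.96], [-0.34, 2.1], [-1.41, 1.46], [0.24, 2.44], [-1.37, 4.51], [0.17, 1.92], [-2.96, 2.96]. Speed limits (rad/s): [2.39, 2.39, 3.14, 3.14, 3.14, 3.14, 3.14].

### API

Orientations are given as a unit quaternion [w, x, y, z].
In Python, from station import status, read_camera, camera_model, bot gives the robot as it stands.
- The arm moves only by the tool arm_command, never from a script. Its argument "series" is a list of rows, each a list of 3 entries, a list of its own where there are three numbers: the finger opening in mm, from 0 to 85.4, then the shift along the tool's x, y, z in mm, then the turn about the tool's z in rad. In form: [[gripper, [dx, dy, dz], roll], ...]. A call has 1 to 8 rows; each row is the pose to reach, as a shift and turn from the pose commanded when the call began, along the tool's axes at that moment; what a row does not reach only later rows make up. A row lasts 1/8 s, in which the tool goes at most 62.5 mm and 10.7 degrees, less where a joint would pass 70% of its speed; a pose out of reach is approached as far as the arm can. A call with a gripper value outside its range is refused whole. The fingers move at their own pace and stop on an object; "squeeze" is the grip in N (left out, the last holds). Time passes only in rows, so rows that repeat a pose let the fingers close. It gives the time, the measured TCP pose, the force and the opening at its end, in the units of the state.
- status.get_obs(): the state, without advancing time (a new reading comes with each control period).
- read_camera(name): name is "scene" or "top" or "wrist"; returns the picture (400x640x3 uint8, blue, green, red); there is no depth.
- camera_model(name): a dict with "fov_y" (degrees; the focal length in pixels is half the picture's height over the tangent of half this angle, whatever the lens; pixels are square), "cx", "cy" (the principal point, pixels), "R" (3x3) and "t" (3): a world point X has camera coordinates R X + t. Camera axes: x right, y down, z forward; pixel columns grow to the right and rows downward; lengths in m; the calibration is good to about 2 mm. A picture is of the moment at which its call begins: read the wrist's pose just before it. camera_model takes no time and is no camera call; for the wrist camera it gives the pose at the moment of the call.
- bot.hand_in(): hands the job in, once; it reports no verdict.
The state is a dict: "t": time; "q": joint angles; "joint_vel": joint speeds; "joint_torque": joint torques, N m; "eef_pos": TCP position; "tool_rot": TCP orientation; "contact_force": force on the tool from outside, world axes, zero at the start; "torque": the same for the moment, N m; "gripper_width": opening from 0.0 (shut) to 1.0 (fully open).
Only numpy, scipy, OpenCV 4.12 (cv2) and the standard library are available. Lean on these libraries where they do the work, as an engineer would, in place of code of your own. Each camera call takes 0.05 s, during which the arm holds its last target.

## Working session

There is one attempt and no reset: what is moved stays moved. The work goes in short steps, Python scripts to look and compute and a tool call to move; the robot and the scene stay as the last step left them, time stands still between calls to the robot, and variables do not carry over. Pictures are saved under pics/ and viewed, and the job is handed in when it is done.

Besides the shell and the picture viewer there is one more tool, called after "Emit:" as name(argument=value, ...) on one line, values as JSON. arm_command: Moves the arm, as the interface text tells. Its arguments: {"type":"object","properties":{"series":{"type":"array"},"squeeze":{"type":"number"}},"required":["series"]}

```bash
mkdir -p pics; ls; python3 - <<'E'
from station import status, read_camera, camera_model, bot
import cv2
o=status.get_obs(); print(o)
for n in ["scene","top","wrist"]:
    m=camera_model(n); print(n,m)
    cv2.imwrite(f"pics/{n}0.png",read_camera(n))
E
```

```text
pics
{'t': 0.0, 'q': array([ 1.19787205,  0.4778257 ,  0.02233581,  1.55647254, -0.01149266,
        1.10932665, -0.08310516]), 'joint_vel': array([-0.00132271,  0.00036181,  0.00036413, -0.00094266,  0.00125774,
       -0.00084483,  0.00099472]), 'joint_torque': array([ 1.06214833e-03, -5.96439135e+01,  1.60855427e+00, -2.81199718e+01,
        1.25398379e-02,  9.37726203e-03,  2.67482037e-06]), 'eef_pos': array([ 0.17650826, -0.65091046,  0.24729957]), 'tool_rot': array([-5.17952339e-04,  7.94279773e-01, -6.07551427e-01, -7.98794658e-04]), 'contact_force': array([ 5.61027745e-01,  2.10394398e-04, -2.94199708e-01]), 'torque': array([-0.02048914, -0.03985479,  0.00043346]), 'gripper_width': 1.0029989105249593}
scene {'fov_y': 56.76900623083779, 'cx': 321.17840974624346, 'cy': 197.4535231464599, 'R': array([[-0.84593652, -0.53313334,  0.01265876],
       [-0.22536141,  0.33587165, -0.91455042],
       [ 0.4833256 , -0.7765044 , -0.40427378]]), 't': array([0.38342462, 0.20785732, 0.66942688])}
top {'fov_y': 47.913783082439124, 'cx': 314.26234427050525, 'cy': 199.19450596003833, 'R': array([[-0.01643492, -0.99985554, -0.00433421],
       [-0.98093734,  0.01696311, -0.19358252],
       [ 0.19362808,  0.00107008, -0.98107442]]), 't': array([-0.06262731,  0.52967625,  1.18596854])}
wrist {'fov_y': 65.58151893451002, 'cx': 323.1943922773414, 'cy': 204.43306916858228, 'R': array([[ 0.26204154, -0.96505524, -0.00161827],
       [-0.931978  , -0.25349463,  0.25914761],
       [-0.25050198, -0.06639925, -0.96583637]]), 't': array([-0.6730399 , -0.03342495,  0.37821171])}
```

View pics/top0.png

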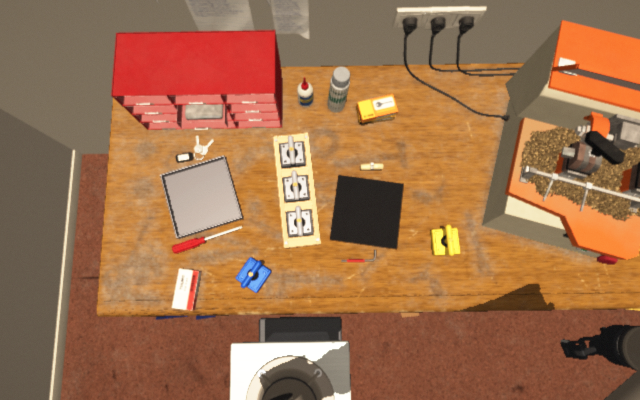

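View pics/scene0.png

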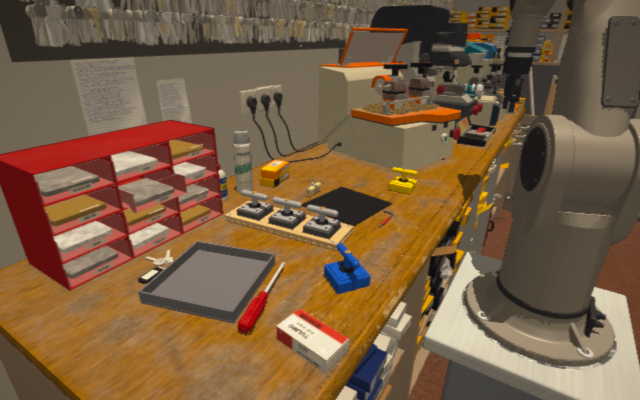

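View pics/wrist0.png

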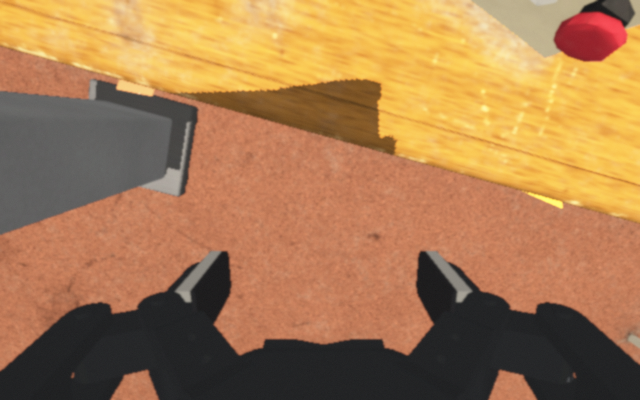

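The top view shows three grey locks in the board at about (300,222), (296,187) and (292,153). The tray is to the left at (203,197) and the mat to the right at (367,212). The look-alikes are blue at (254,274) and yellow at (446,240). I'll crop closer.

```bash
python3 - <<'E'
import cv2
a=cv2.imread("pics/top0.png")[125:255,155:415]
cv2.imwrite("pics/topc.png",cv2.resize(a,None,fx=3,fy=3,interpolation=cv2.INTER_CUBIC))
a=cv2.imread("pics/scene0.png")[180:250,215:400]
cv2.imwrite("pics/scenec.png",cv2.resize(a,None,fx=4,fy=4,interpolation=cv2.INTER_CUBIC))
E
```

```text
(no output)
```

View pics/topc.png

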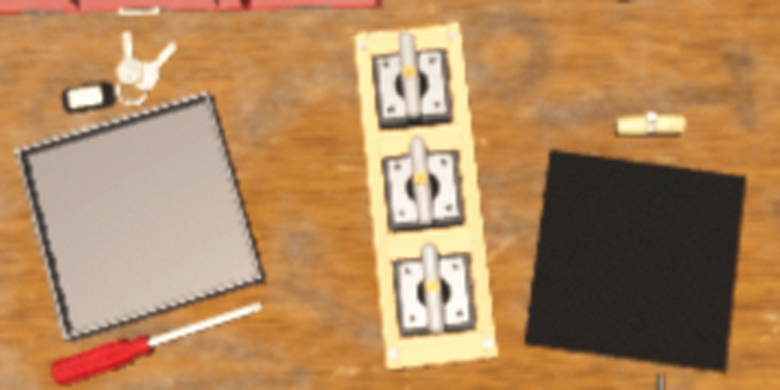

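View pics/scenec.png

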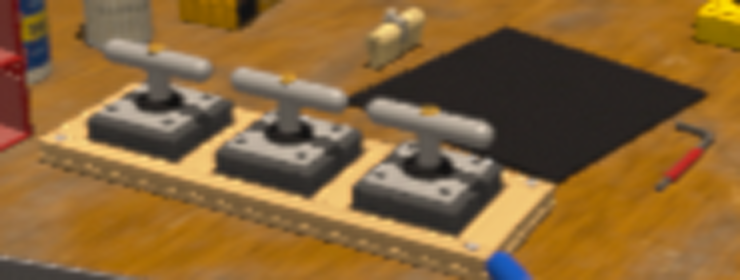

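```bash
cat > h.py <<'E'
import numpy as np
from station import status, read_camera, camera_model
def K(m):
    f=200/np.tan(np.radians(m["fov_y"]/2)); return f,m["cx"],m["cy"]
def ray(m,p):
    f,cx,cy=K(m); d=m["R"].T@np.array([(p[0]-cx)/f,(p[1]-cy)/f,1]); return -m["R"].T@m["t"],d/np.linalg.norm(d)
def plane(m,p,z):
    o,d=ray(m,p); return o+d*(z-o[2])/d[2]
def tri(ms,ps):
    A=np.zeros((3,3));b=np.zeros(3);L=[]
    for m,p in zip(ms,ps):
        o,d=ray(m,p);P=np.eye(3)-np.outer(d,d);A+=P;b+=P@o;L.append((o,P))
    X=np.linalg.solve(A,b); return X,[np.linalg.norm(P@(X-o)) for o,P in L]
def proj(m,X):
    f,cx,cy=K(m);c=m["R"]@np.array(X)+m["t"];return np.array([f*c[0]/c[2]+cx,f*c[1]/c[2]+cy])
E
python3 - <<'E'
from h import *
np.set_printoptions(precision=4,suppress=True)
T=camera_model("top");S=camera_model("scene")
ct=lambda u,v:((u+.5)/3-.5+155,(v+.5)/3-.5+125)
cs=lambda u,v:((u+.5)/4-.5+215,(v+.5)/4-.5+180)
for t,s in zip([(432,286),(420,178),(409,72)],[(430,111),(289,78),(155,49)]):
    print(tri([T,S],[ct(*t),cs(*s)]),plane(T,ct(*t),.076))
print("board")
b=[plane(T,ct(*p),.0185) for p in [(357,34),(458,23),(496,355),(388,368)]]
print(np.array(b),np.mean(b,0))
print("tray")
b=[plane(T,ct(*p),.026) for p in [(18,150),(208,95),(265,280),(68,340)]]
print(np.array(b),np.mean(b,0))
for i in range(4): print(np.linalg.norm(b[i]-b[i-1]))
b=[plane(T,ct(*p),.006) for p in [(552,151),(746,176),(725,371),(527,343)]]
print("mat",np.array(b),np.mean(b,0))
for i in range(4): print(np.linalg.norm(b[i]-b[i-1]))
for n,p in dict(key=(128,80),sd1=(55,370),sd2=(260,305),cyl1=(617,125),cyl2=(685,125),cab=(380,5),hex=(660,375)).items(): print(n,plane(T,ct(*p),0.01))
m=camera_model("wrist");o=status.get_obs()
from scipy.spatial.transform import Rotation as R
q=o["tool_rot"]; print(R.from_quat([q[1],q[2],q[3],q[0]]).as_matrix()); print(-m["R"].T@m["t"]-o["eef_pos"])
E
```

```text
(array([ 0.4687, -0.0286,  0.0751]), [np.float64(0.000842564752707499), np.float64(0.0008425647527074938)]) [ 0.4678 -0.029   0.076 ]
(array([ 0.5672, -0.0188,  0.0759]), [np.float64(0.0005729258477622906), np.float64(0.0005729258477621434)]) [ 0.5667 -0.0191  0.076 ]
(array([ 0.6683, -0.009 ,  0.0749]), [np.float64(0.001365886772485019), np.float64(0.0013658867724852233)]) [ 0.6668 -0.0098  0.076 ]
board
[[ 0.7243  0.0434  0.0185]
 [ 0.7337 -0.0546  0.0185]
 [ 0.4111 -0.0854  0.0185]
 [ 0.4008  0.0144  0.0185]] [ 0.5675 -0.0205  0.0185]
tray
[[0.6122 0.3638 0.026 ]
 [0.6632 0.1849 0.026 ]
 [0.4836 0.1279 0.026 ]
 [0.4308 0.3087 0.026 ]] [0.5475 0.2463 0.026 ]
0.18955921667039158
0.18605474583249257
0.1883636826807151
0.18837303919383155
mat [[ 0.6074 -0.143   0.006 ]
 [ 0.5795 -0.3279  0.006 ]
 [ 0.3938 -0.2982  0.006 ]
 [ 0.423  -0.1147  0.006 ]] [ 0.501  -0.2209  0.006 ]
0.18653417584576898
0.1869645904214103
0.18803914493334822
0.18581404703219534
key [0.6845 0.2662 0.01  ]
sd1 [0.4049 0.3246 0.01  ]
sd2 [0.4625 0.1348 0.01  ]
cyl1 [ 0.631  -0.2059  0.01  ]
cyl2 [ 0.6299 -0.2713  0.01  ]
cab [0.7566 0.0217 0.01  ]
hex [ 0.3908 -0.2371  0.01  ]
[[ 0.2617 -0.9651 -0.0005]
 [-0.9651 -0.2617  0.0014]
 [-0.0014  0.0001 -1.    ]]
[0.0634 0.0181 0.1255]
```

```bash
cat >> h.py <<'E'
from scipy.spatial.transform import Rotation as Ro
def wrap(a): return (a+np.pi)%(2*np.pi)-np.pi
def plan(wps,op):
    """wps: [(x,y,z,yaw of tool x or None, maxstep mm)]; prints rows in tool axes from the current pose"""
    o=status.get_obs();q=o["tool_rot"];M=Ro.from_quat([q[1],q[2],q[3],q[0]]).as_matrix()
    p0=o["eef_pos"];y0=np.arctan2(M[1,0],M[0,0]);p=np.array(p0);y=y0;rows=[]
    for w in wps:
        t=np.array(w[:3]);ty=y if w[3] is None else y+wrap(w[3]-y)
        n=max(1,int(np.ceil(max(np.linalg.norm(t-p)*1000/w[4],abs(ty-y)/.17))))
        for i in range(1,n+1):
            s=M.T@(p+(t-p)*i/n-p0)*1000
            rows.append([op,[round(float(v),1) for v in s],round(float(-(y+(ty-y)*i/n-y0)),3)])
        p,y=t,ty
    for i in range(0,len(rows),8): print(rows[i:i+8])
def st():
    o=status.get_obs();q=o["tool_rot"];M=Ro.from_quat([q[1],q[2],q[3],q[0]]).as_matrix()
    print(o["t"],o["eef_pos"].round(4),"yaw",round(np.arctan2(M[1,0],M[0,0]),4),"tilt",M[:2,2].round(4),"F",o["contact_force"].round(2),"T",o["torque"].round(3),"w",round(o["gripper_width"]*85.4,2))
E
python3 - <<'E'
from h import *
plan([(.36,-.38,.25,-1.40,60),(.52,-.024,.25,-1.473,60)],60)
E
```

```text
[[60, [-35.6, -41.3, -0.4], 0.016], [60, [-71.2, -82.7, -0.7], 0.031], [60, [-106.8, -124.0, -1.1], 0.047], [60, [-142.4, -165.3, -1.5], 0.063], [60, [-178.0, -206.7, -1.8], 0.078], [60, [-213.6, -248.0, -2.2], 0.094], [60, [-256.7, -283.4, -2.1], 0.104], [60, [-299.8, -318.8, -2.1], 0.115]]
[[60, [-342.9, -354.1, -2.0], 0.125], [60, [-386.0, -389.5, -2.0], 0.136], [60, [-429.1, -424.9, -1.9], 0.146], [60, [-472.2, -460.3, -1.8], 0.157], [60, [-515.3, -495.6, -1.8], 0.167]]
```

Emit:
arm_command(series=[[60,[-36,-41,0],0.016],[60,[-71,-83,-1],0.03],[60,[-107,-124,-1],0.047],[60,[-142,-165,-1],0.063],[60,[-178,-207,-2],0.078],[60,[-214,-248,-2],0.094],[60,[-257,-283,-2],0.104],[60,[-300,-319,-2],0.115]], squeeze=60)

```text
t: 1.15
eef_pos: [0.4065, -0.2768, 0.2503]
tool_rot: [0.0, 0.758, -0.652, 0.0]
contact_force: [0.4, 0.1, 0.2]
gripper_width: 0.703
```

```bash
python3 - <<'E'
from h import *
st();plan([(.52,-.024,.25,-1.473,60)],60)
E
```

```text
1.15 [ 0.4065 -0.2768  0.2503] yaw -1.4215 tilt [ 0.     -0.0001] F [0.39 0.06 0.22] T [-0.035 -0.089  0.002] w 60.0
[[60, [-46.6, -30.0, 0.0], 0.01], [60, [-93.2, -59.9, 0.1], 0.021], [60, [-139.8, -89.9, 0.1], 0.031], [60, [-186.4, -119.9, 0.2], 0.041], [60, [-233.1, -149.9, 0.2], 0.052]]
```

Emit:
arm_command(series=[[60,[-47,-30,0],0.01],[60,[-93,-60,0],0.021],[60,[-140,-90,0],0.031],[60,[-186,-120,0],0.041],[60,[-233,-150,0],0.052],[60,[-233,-150,0],0.052]])

```text
t: 1.9
eef_pos: [0.5207, -0.0204, 0.2504]
tool_rot: [-0.001, 0.744, -0.669, -0.0]
contact_force: [0.0, -0.7, -0.2]
gripper_width: 0.702
```

```bash
python3 - <<'E'
from h import *
import cv2
st();m=camera_model("wrist");print(repr(m["R"]),repr(m["t"]));a=read_camera("wrist");cv2.imwrite("pics/w1.png",a)
for X in [(.4687,-.0286,.076),(.5672,-.0188,.076),(.6683,-.009,.076)]: print(proj(m,X))
E
```

```text
1.9 [ 0.5207 -0.0204  0.2504] yaw -1.4649 tilt [0.0008 0.0024] F [ 0.03 -0.69 -0.16] T [-0.023 -0.007 -0.013] w 59.99
array([[ 0.10597152, -0.99436687, -0.00213665],
       [-0.96064626, -0.10293223,  0.25799947],
       [-0.25676606, -0.02528803, -0.9661427 ]]) array([-0.07379912,  0.46458432,  0.51327191])
[327.21409308 240.18873011]
[328.29296711 142.53855184]
[329.91106329  23.02516804]
```

View pics/w1.png

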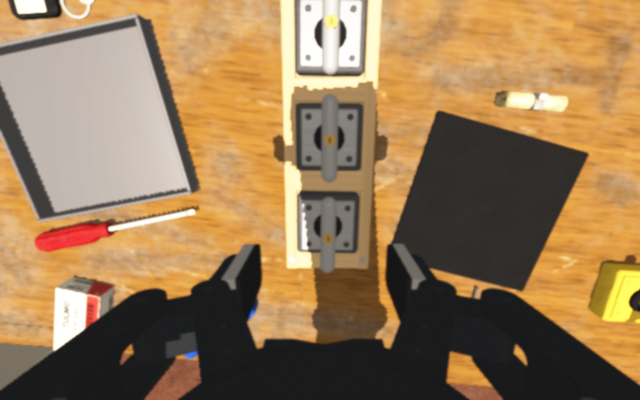

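The wrist view shows the yellow dots on the bars at (328,239), (329,140) and (331,22), all on grey locks, within 2 px of the projected points. So the triangulation holds.

```bash
python3 - <<'E'
from h import *
W=dict(fov_y=65.58151893451002,cx=323.1943922773414,cy=204.43306916858228,R=np.array([[ 0.10597152, -0.99436687, -0.00213665],
       [-0.96064626, -0.10293223,  0.25799947],
       [-0.25676606, -0.02528803, -0.9661427 ]]),t=np.array([-0.07379912,  0.46458432,  0.51327191]))
T=camera_model("top");S=camera_model("scene")
ct=lambda u,v:((u+.5)/3-.5+155,(v+.5)/3-.5+125)
cs=lambda u,v:((u+.5)/4-.5+215,(v+.5)/4-.5+180)
P=[]
for t,s,w in zip([(432,286),(420,178),(409,72)],[(430,111),(289,78),(155,49)],[(328,239),(329,140),(331,22)]):
    X,r=tri([T,S,W],[ct(*t),cs(*s),w]);P.append(X);print(X.round(4),np.round(r,4))
d=P[2]-P[0];print(np.arctan2(d[1],d[0]),np.linalg.norm(d))
for p in [(328,97),(330,180)]: print(plane(W,p,.068))
st()
x,y=P[0][:2]
plan([(x,y,.20,-1.473,60),(x,y,.10,None,50),(x,y,.066,None,12)],60)
E
```

```text
[ 0.4691 -0.029   0.0746] [0.0011 0.0008 0.0005]
[ 0.5683 -0.0192  0.0751] [0.0014 0.0004 0.0013]
[ 0.6689 -0.0094  0.0746] [0.0017 0.0012 0.0008]
0.09774009969981469 0.20074231426070785
[ 0.60846442 -0.01405904  0.068     ]
[ 0.53009934 -0.02474995  0.068     ]
1.95 [ 0.5199 -0.0235  0.2501] yaw -1.4686 tilt [-0.0004  0.0007] F [ 0.44 -0.63 -0.39] T [-0.035  0.025 -0.002] w 60.04
[[60, [0.1, 25.5, 25.0], 0.002], [60, [0.3, 51.0, 50.1], 0.004], [60, [0.3, 51.0, 100.1], 0.004], [60, [0.4, 51.0, 150.1], 0.004], [60, [0.4, 51.0, 161.4], 0.004], [60, [0.4, 51.0, 172.7], 0.004], [60, [0.4, 51.0, 184.1], 0.004]]
```

Emit:
arm_command(series=[[60,[0,26,25],0.004],[60,[0,51,50],0.004],[60,[0,51,100],0.004],[60,[0,51,140],0.004],[60,[0,51,160],0.004],[60,[0,51,173],0.004],[60,[0,51,184],0.004],[60,[0,51,184],0.004]])

```text
t: 2.95
eef_pos: [0.4686, -0.031, 0.0661]
tool_rot: [0.0, 0.739, -0.673, -0.0]
contact_force: [-0.3, -0.9, 0.5]
gripper_width: 0.702
```

Emit:
arm_command(series=[[40,[0,0,0],0],[26,[0,0,0],0],[26,[0,0,0],0],[26,[0,0,0],0]])

```text
t: 3.45
eef_pos: [0.469, -0.0307, 0.0665]
tool_rot: [-0.0, 0.739, -0.673, 0.0]
contact_force: [0.5, 1.2, 0.2]
gripper_width: 0.304
```

```bash
python3 - <<'E'
from h import *
import cv2
st();a=read_camera("wrist");cv2.imwrite("pics/w2.png",a)
E
```

```text
3.45 [ 0.469  -0.0307  0.0665] yaw -1.477 tilt [ 0.0004 -0.0001] F [0.53 1.21 0.22] T [0.068 0.013 0.011] w 25.98
```

View pics/w2.png

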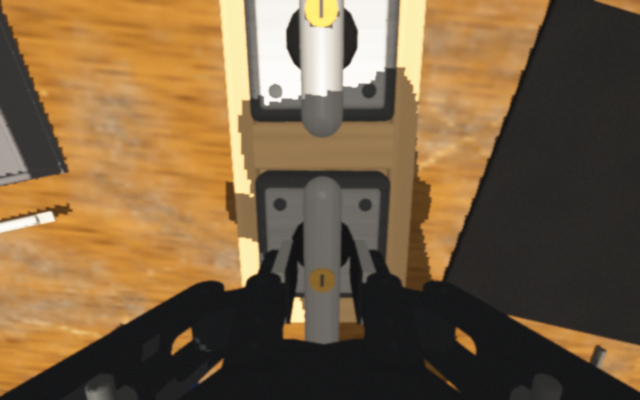

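The bar is centred between the fingers, with its dot at (321,280). I'll push sideways now: 5 mm of clearance, then 4 mm of bar travel.

Emit:
arm_command(series=[[26,[3,0,0],0],[26,[5,0,0],0],[26,[6,0,0],0],[26,[7,0,0],0],[26,[8,0,0],0],[26,[9,0,0],0],[26,[9,0,0],0]])

```text
t: 4.38
eef_pos: [0.4697, -0.0396, 0.0664]
tool_rot: [-0.0, 0.739, -0.673, 0.0]
contact_force: [0.1, 0.8, 0.3]
gripper_width: 0.301
```

```bash
cat >> h.py <<'E'
def avg(n=10,name=None):
    import cv2
    F=[];T=[]
    for i in range(n):
        a=read_camera("wrist");o=status.get_obs();F.append(o["contact_force"]);T.append(o["torque"])
    F=np.array(F);T=np.array(T)
    q=o["tool_rot"];M=Ro.from_quat([q[1],q[2],q[3],q[0]]).as_matrix()
    print("tool F",(M.T@F.mean(0)).round(2),"sd",F.std(0).round(2),"tool T",(M.T@T.mean(0)).round(3),"sd",T.std(0).round(3))
    if name: cv2.imwrite("pics/"+name,a)
    st()
E
python3 - <<'E'
from h import *
avg(10,"w3.png")
E
```

```text
tool F [-0.83  0.02 -0.86] sd [0.32 0.53 0.36] tool T [ 0.008 -0.174  0.009] sd [0.024 0.031 0.022]
4.875 [ 0.4697 -0.0396  0.0663] yaw -1.4769 tilt [0. 0.] F [-0.55 -0.02  1.46] T [ 0.17  -0.047 -0.055] w 26.19
```

View pics/w3.png

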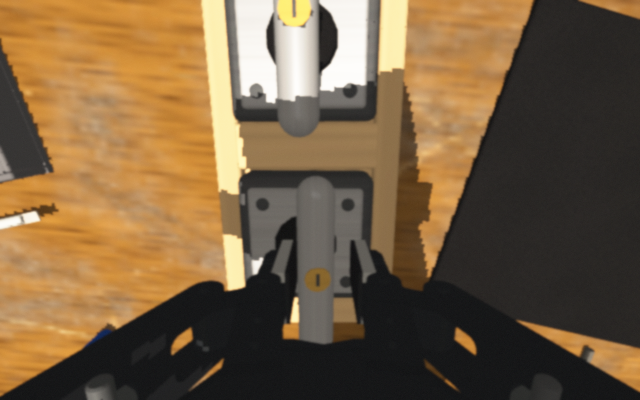

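Relative to lock 1's case, the bar has moved from 322/323 to 317/307, about 5 mm. The case stayed with the board and the force is only about 0.8 N, so lock 1 looks loose. I'll confirm on the other side.

Emit:
arm_command(series=[[26,[-5,0,0],0],[26,[-10,0,0],0],[26,[-13,0,0],0],[26,[-15,0,0],0],[26,[-16,0,0],0],[26,[-17,0,0],0],[26,[-18,0,0],0],[26,[-18,0,0],0]])

```text
t: 5.88
eef_pos: [0.468, -0.0218, 0.0663]
tool_rot: [0.0, 0.739, -0.673, 0.0]
contact_force: [0.1, -0.6, 1.2]
gripper_width: 0.305
```

```bash
python3 - <<'E'
from h import *
avg(10,"w4.png")
E
```

```text
tool F [ 0.42  0.04 -0.45] sd [0.57 0.41 0.38] tool T [ 0.006  0.127 -0.003] sd [0.03  0.022 0.028]
6.375 [ 0.468  -0.0217  0.0663] yaw -1.4771 tilt [ 0.0001 -0.    ] F [ 0.17 -0.13  0.18] T [-0.111 -0.016 -0.001] w 26.18
```

View pics/w4.png

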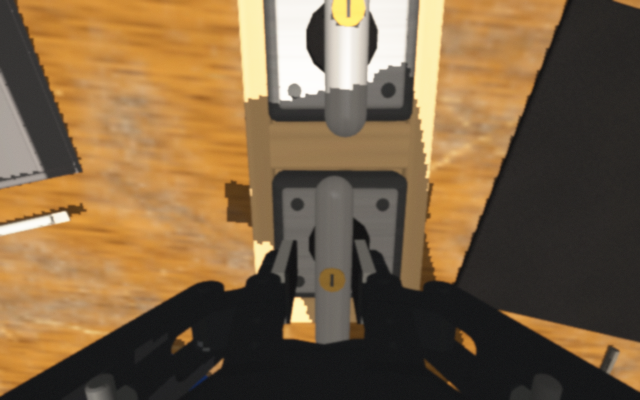

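Here the case centre is at 340 and the bar at 334, so the bar swings both ways by about ±4 to 5 mm at under 1 N. Lock 1 is loose. I'll centre, grip and lift.

Emit:
arm_command(series=[[26,[5,0,0],0],[26,[9,0,0],0],[26,[9,0,0],0],[12,[9,0,0],0],[12,[9,0,0],0],[12,[9,0,0],0],[12,[9,0,0],0]], squeeze=60)

```text
t: 7.25
eef_pos: [0.4689, -0.0306, 0.0664]
tool_rot: [0.0, 0.739, -0.673, 0.0]
contact_force: [-1.6, -0.0, 5.3]
gripper_width: 0.164
```

Emit:
arm_command(series=[[12,[0,0,-3],0],[12,[0,0,-10],0],[12,[0,0,-20],0],[12,[0,0,-45],0],[12,[0,0,-80],0],[12,[0,0,-90],0],[12,[0,0,-90],0]])

```text
t: 8.12
eef_pos: [0.4688, -0.0308, 0.1565]
tool_rot: [-0.0, 0.739, -0.673, 0.0]
contact_force: [0.2, 1.0, -9.3]
gripper_width: 0.169
```

```bash
python3 - <<'E'
from h import *
import cv2
st();a=read_camera("wrist");cv2.imwrite("pics/w5.png",a)
c,s=np.cos(.295),np.sin(.295)
for q in [(45,45),(-45,45),(-45,-45),(45,-45)]: print("tray",q,.5475+(q[0]*c-q[1]*s)/1e3,.2463+(q[0]*s+q[1]*c)/1e3)
c,s=np.cos(-.153),np.sin(-.153)
for q in [(45,45),(-45,45),(-45,-45),(45,-45)]: print("mat",q,.501+(q[0]*c-q[1]*s)/1e3,-.2209+(q[0]*s+q[1]*c)/1e3)
x,y=.5475+.045*(np.cos(.295)-np.sin(.295)),.2463+.045*(np.cos(.295)+np.sin(.295))
plan([(x,y,.156,-1.276,55)],12)
E
```

```text
8.125 [ 0.4688 -0.0308  0.1565] yaw -1.4772 tilt [ 0.0009 -0.0003] F [ 0.24  0.95 -9.32] T [0.038 0.036 0.002] w 14.4
tray (45, 45) 0.5774728031488817 0.30243938966000955
tray (-45, 45) 0.49136061033999046 0.2762728031488817
tray (-45, -45) 0.5175271968511183 0.19016061033999043
tray (45, -45) 0.6036393896600095 0.2163271968511183
mat (45, 45) 0.5523324937589142 -0.1832838454319021
mat (-45, 45) 0.4633838454319021 -0.1695675062410858
mat (-45, -45) 0.4496675062410858 -0.25851615456809796
mat (45, -45) 0.5386161545680979 -0.27223249375891423
[[12, [-45.9, -20.0, -0.1], -0.029], [12, [-91.9, -40.0, -0.2], -0.057], [12, [-137.8, -60.0, -0.2], -0.086], [12, [-183.7, -80.0, -0.3], -0.115], [12, [-229.7, -100.0, -0.4], -0.144], [12, [-275.6, -120.0, -0.5], -0.172], [12, [-321.5, -140.0, -0.5], -0.201]]
```

View pics/w5.png

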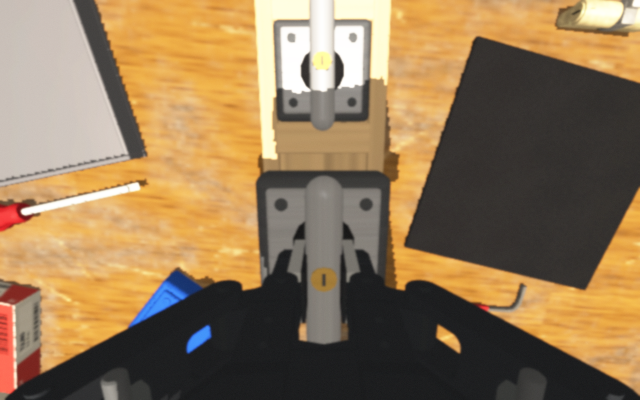

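Lock 1 hangs straight and its weight reads about 9 N. I'll carry it to the far-left slot of the tray.

Emit:
arm_command(series=[[12,[-25,-11,0],-0.015],[12,[-70,-30,0],-0.044],[12,[-120,-52,0],-0.075],[12,[-170,-74,0],-0.106],[12,[-220,-96,0],-0.137],[12,[-270,-118,0],-0.17],[12,[-305,-133,0],-0.19],[12,[-321,-140,0],-0.201]])

```text
t: 9.18
eef_pos: [0.5769, 0.3047, 0.1537]
tool_rot: [0.001, 0.804, -0.594, -0.001]
contact_force: [-0.1, 0.2, -8.6]
gripper_width: 0.17
```

Emit:
arm_command(series=[[12,[0,0,0],0],[12,[0,0,30],0],[12,[0,0,60],0],[12,[0,0,80],0],[12,[0,0,84],0],[12,[0,0,84],0]])

```text
t: 9.93
eef_pos: [0.5786, 0.3019, 0.0727]
tool_rot: [-0.0, 0.803, -0.596, 0.0]
contact_force: [0.6, -0.1, -9.0]
gripper_width: 0.158
```

```bash
python3 - <<'E'
from h import *
import cv2
st();a=read_camera("wrist");cv2.imwrite("pics/w6.png",a);a=read_camera("top")[125:255,155:415]
cv2.imwrite("pics/t6.png",cv2.resize(a,None,fx=3,fy=3,interpolation=cv2.INTER_CUBIC))
E
```

```text
9.925 [0.5786 0.3019 0.0727] yaw -1.2765 tilt [0.0005 0.0002] F [ 0.59 -0.07 -9.02] T [ 0.013  0.013 -0.003] w 13.51
```

View pics/w6.png

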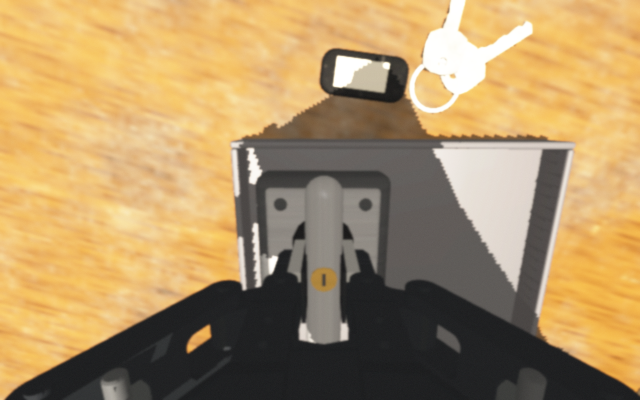

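View pics/t6.png

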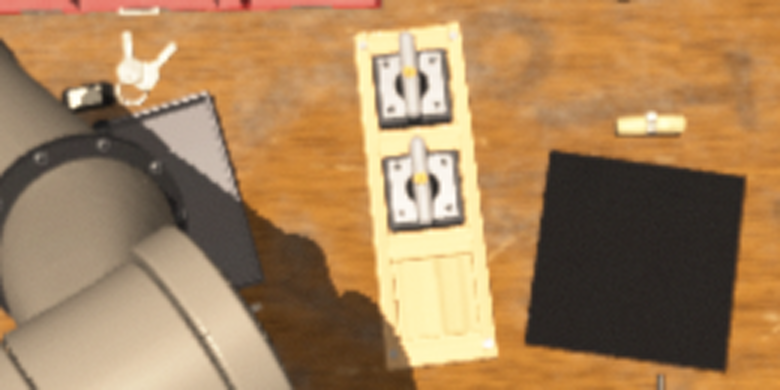

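Lock 1 is square to the tray and clear of its left and far walls. I'll lower it gently.

Emit:
arm_command(series=[[12,[0,0,3],0],[12,[0,0,6],0],[12,[0,0,8],0],[12,[0,0,9],0],[12,[0,0,9.5],0],[12,[0,0,10],0],[12,[0,0,10.5],0],[12,[0,0,10.5],0]])

```text
t: 11.02
eef_pos: [0.5779, 0.302, 0.0626]
tool_rot: [0.0, 0.803, -0.596, 0.0]
contact_force: [-4.3, -2.3, 1.9]
gripper_width: 0.16
```

```bash
python3 - <<'E'
from h import *
st()
E
```

```text
11.025 [0.5779 0.302  0.0626] yaw -1.276 tilt [-0.0001 -0.0005] F [-4.33 -2.33  1.93] T [-0.586  0.92  -0.026] w 13.67
```

Emit:
arm_command(series=[[20,[0,0,0],0],[28,[0,0,0],0],[36,[0,0,0],0],[36,[0,0,0],0],[40,[0,0,-15],0],[40,[0,0,-50],0],[40,[0,0,-100],0],[40,[0,0,-140],0]])

```text
t: 12.02
eef_pos: [0.5785, 0.3025, 0.205]
tool_rot: [-0.001, 0.803, -0.596, 0.0]
contact_force: [1.2, -0.2, 0.2]
gripper_width: 0.47
```

```bash
python3 - <<'E'
from h import *
import cv2
st();a=read_camera("wrist");cv2.imwrite("pics/w7.png",a)
plan([(.56,.02,.20,-1.473,60),(.5683,-.0192,.16,-1.473,40)],50)
E
```

```text
12.025 [0.5785 0.3025 0.205 ] yaw -1.2758 tilt [0.0019 0.0013] F [ 1.15 -0.19  0.21] T [ 0.039 -0.049  0.028] w 40.13
[[50, [53.2, 20.5, 1.8], 0.039], [50, [106.4, 41.0, 3.7], 0.079], [50, [159.6, 61.5, 5.5], 0.118], [50, [212.7, 82.0, 7.3], 0.158], [50, [265.9, 102.5, 9.1], 0.197], [50, [285.9, 104.4, 29.1], 0.197], [50, [306.0, 106.3, 49.0], 0.197]]
```

View pics/w7.png

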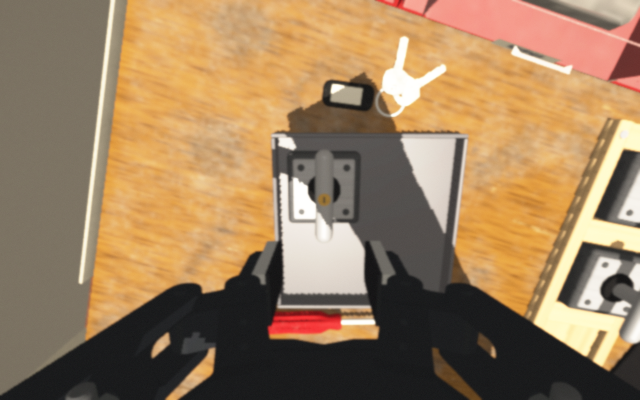

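Lock 1 stands in the tray's far-left quarter (dot at (324,200)), and the key ring and screwdriver are untouched. Next is lock 2.

Emit:
arm_command(series=[[50,[53,20,2],0.04],[50,[106,41,4],0.08],[50,[160,61,5],0.118],[50,[213,82,7],0.158],[50,[266,102,9],0.197],[50,[286,104,29],0.199],[50,[306,106,49],0.199],[50,[306,106,49],0.199]])

```text
t: 13.08
eef_pos: [0.5647, -0.0222, 0.1507]
tool_rot: [0.001, 0.74, -0.673, -0.001]
contact_force: [-0.1, -0.6, 0.3]
gripper_width: 0.587
```

```bash
python3 - <<'E'
from h import *
import cv2
m=camera_model("wrist");st();a=read_camera("wrist");cv2.imwrite("pics/w8.png",a)
print(proj(m,(.5683,-.0192,.0755)))
plan([(.5683,-.0192,.10,-1.473,50),(.5683,-.0192,.066,-1.473,12)],50)
E
```

```text
13.075 [ 0.5647 -0.0222  0.1507] yaw -1.4758 tilt [-0.0038  0.0001] F [-0.08 -0.61  0.34] T [-0.006 -0.01  -0.001] w 50.13
[321.03079797 215.53808626]
[[50, [-0.5, -1.6, 25.9], -0.001], [50, [-1.0, -3.2, 51.8], -0.001], [50, [-1.0, -3.2, 63.1], -0.001], [50, [-1.0, -3.3, 74.5], -0.001], [50, [-1.0, -3.3, 85.8], -0.001]]
```

View pics/w8.png

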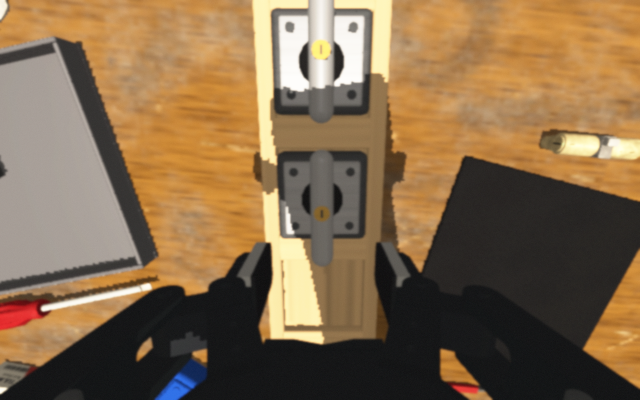

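Lock 2's dot is at (321,213), which matches. I'll descend, cage it and push.

Emit:
arm_command(series=[[50,[-0.5,-2,25],0],[50,[-1,-3,50],0],[50,[-1,-4,70],0],[50,[-1,-4,80],0],[40,[-1,-4,85],0],[26,[-1,-4,85],0],[26,[-1,-4,85],0],[26,[-1,-4,85],0]])

```text
t: 14.12
eef_pos: [0.5699, -0.0203, 0.0684]
tool_rot: [-0.0, 0.74, -0.673, 0.0]
contact_force: [-0.4, 0.2, 0.0]
gripper_width: 0.305
```

```bash
python3 - <<'E'
from h import *
avg(6,"w9.png")
E
```

```text
tool F [ 0.05  0.42 -0.02] sd [0.21 0.35 0.58] tool T [-0.002  0.02  -0.013] sd [0.035 0.012 0.022]
14.425 [ 0.5696 -0.0202  0.0679] yaw -1.4751 tilt [ 0.0002 -0.    ] F [-0.33 -0.02  0.77] T [0.009 0.015 0.009] w 25.95
```

Emit:
arm_command(series=[[26,[3,0,0],0],[26,[5,0,0],0],[26,[6,0,0],0],[26,[7,0,0],0],[26,[8,0,0],0],[26,[9,0,0],0],[26,[9,0,0],0]])

```text
t: 15.3
eef_pos: [0.5703, -0.0272, 0.068]
tool_rot: [-0.001, 0.741, -0.672, -0.001]
contact_force: [-2.1, 5.8, 2.3]
gripper_width: 0.305
```

```bash
python3 - <<'E'
from h import *
avg(8,"w10.png")
E
```

```text
tool F [-6.25  1.36 -2.84] sd [0.4  0.47 0.44] tool T [-0.256 -1.338 -0.015] sd [0.024 0.026 0.032]
15.7 [ 0.5703 -0.0271  0.068 ] yaw -1.4733 tilt [-0.0001  0.0019] F [-2.28  5.84  3.14] T [1.352 0.409 0.042] w 26.13
```

View pics/w9.png

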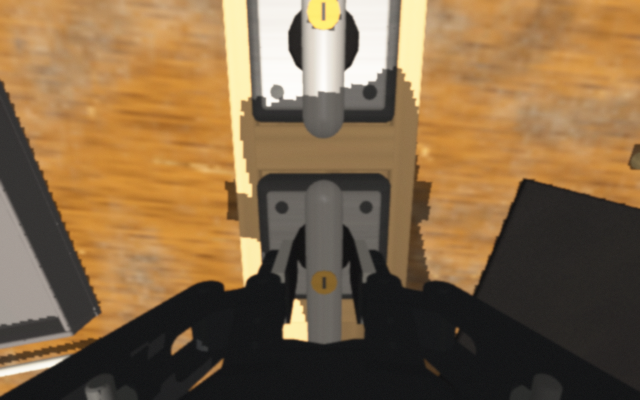

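View pics/w10.png

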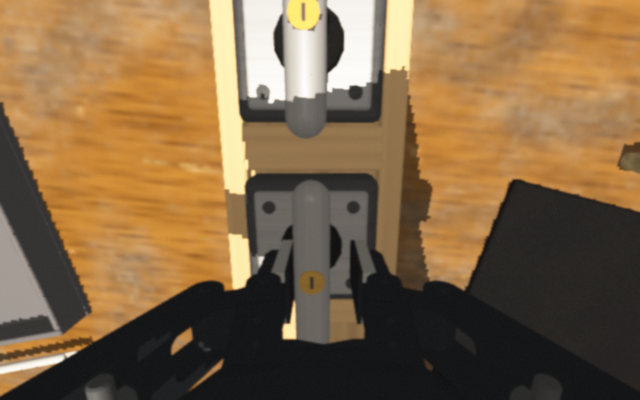

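Lock 2 shows 6.2 N (against 0.8 N for lock 1), and its bar stayed centred on the case (311/313). It looks firm. I'll check the other side.

Emit:
arm_command(series=[[26,[-5,0,0],0],[26,[-10,0,0],0],[26,[-13,0,0],0],[26,[-15,0,0],0],[26,[-16,0,0],0],[26,[-17,0,0],0],[26,[-17,0,0],0]])

```text
t: 16.58
eef_pos: [0.569, -0.014, 0.068]
tool_rot: [0.001, 0.74, -0.673, 0.001]
contact_force: [-0.0, -5.2, 1.6]
gripper_width: 0.302
```

```bash
python3 - <<'E'
from h import *
avg(5,"w11.png")
E
```

```text
tool F [ 5.38  0.15 -1.23] sd [0.35 0.4  0.37] tool T [-0.018  1.132 -0.023] sd [0.037 0.018 0.025]
16.825 [ 0.569 -0.014  0.068] yaw -1.4766 tilt [ 0.0003 -0.0017] F [ 0.75 -5.99  1.35] T [-1.101 -0.101  0.031] w 26.12
```

View pics/w11.png

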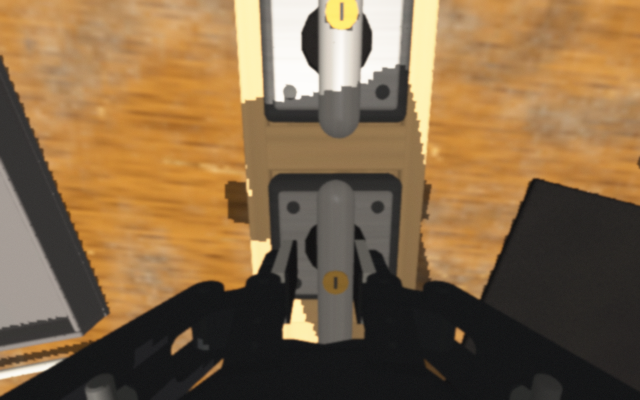

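It reads 5.4 N the other way too, with the bar still centred (335/335). Lock 2 is firm. I'll grip and lift.

Emit:
arm_command(series=[[26,[4,0,0],0],[26,[8,0,1],0],[26,[8,0,2],0],[12,[8,0,2],0],[12,[8,0,2],0],[12,[8,0,2],0],[12,[8,0,2],0]])

```text
t: 17.7
eef_pos: [0.5694, -0.02, 0.0658]
tool_rot: [0.0, 0.74, -0.672, -0.0]
contact_force: [-1.0, -0.1, -0.0]
gripper_width: 0.167
```

Emit:
arm_command(series=[[12,[0,0,-3],0],[12,[0,0,-10],0],[12,[0,0,-20],0],[12,[0,0,-45],0],[12,[0,0,-80],0],[12,[0,0,-90],0],[12,[0,0,-90],0]])

```text
t: 18.58
eef_pos: [0.5695, -0.0203, 0.1561]
tool_rot: [-0.0, 0.74, -0.673, 0.0]
contact_force: [-0.3, 0.3, -8.3]
gripper_width: 0.165
```

```bash
python3 - <<'E'
from h import *
import cv2
st();a=read_camera("wrist");cv2.imwrite("pics/w12.png",a)
plan([(.5386,-.2722,.156,-.153-np.pi/2,50)],12)
E
```

```text
18.575 [ 0.5695 -0.0203  0.1561] yaw -1.4752 tilt [ 0.0009 -0.0002] F [-0.25  0.3  -8.32] T [ 0.02   0.006 -0.032] w 14.09
[[12, [41.3, 9.0, -0.1], 0.041], [12, [82.6, 18.0, -0.3], 0.083], [12, [123.9, 27.1, -0.4], 0.124], [12, [165.2, 36.1, -0.5], 0.166], [12, [206.5, 45.1, -0.7], 0.207], [12, [247.8, 54.1, -0.8], 0.249]]
```

View pics/w12.png

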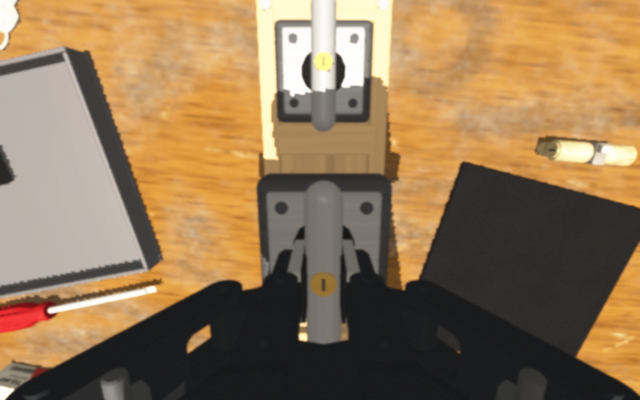

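Lock 2 is held level. I'll carry it to the mat's far-right slot.

Emit:
arm_command(series=[[12,[25,5,0],0.02],[12,[70,15,0],0.065],[12,[120,26,0],0.115],[12,[170,37,0],0.17],[12,[215,47,0],0.215],[12,[242,53,0],0.245],[12,[248,54,0],0.249],[12,[248,54,0],0.249]])

```text
t: 19.62
eef_pos: [0.5393, -0.2714, 0.155]
tool_rot: [0.0, -0.651, 0.759, 0.001]
contact_force: [-0.2, 1.9, -8.9]
gripper_width: 0.161
```

Emit:
arm_command(series=[[12,[0,0,30],0],[12,[0,0,60],0],[12,[0,0,78],0],[12,[0,0,82],0],[12,[0,0,82],0]])

```text
t: 20.25
eef_pos: [0.5402, -0.2719, 0.0744]
tool_rot: [0.0, -0.651, 0.759, -0.0]
contact_force: [-0.6, 0.1, -7.7]
gripper_width: 0.164
```

```bash
python3 - <<'E'
from h import *
import cv2
st();a=read_camera("wrist");cv2.imwrite("pics/w13.png",a)
E
```

```text
20.25 [ 0.5402 -0.2719  0.0744] yaw -1.7234 tilt [ 0.0009 -0.0001] F [-0.59  0.09 -7.65] T [ 0.019 -0.01  -0.013] w 13.98
```

View pics/w13.png

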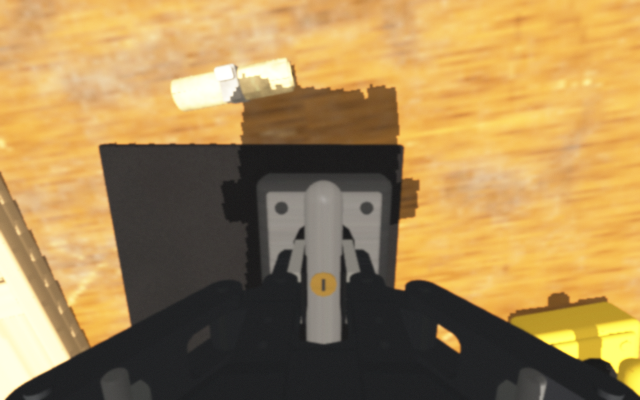

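Emit:
arm_command(series=[[12,[0,0,3],0],[12,[0,0,6],0],[12,[0,0,8],0],[12,[0,0,9],0],[12,[0,0,9.7],0],[12,[0,0,10.3],0],[12,[0,0,10.8],0],[12,[0,0,10.8],0]])

```text
t: 21.3
eef_pos: [0.5395, -0.2723, 0.0638]
tool_rot: [-0.0, -0.651, 0.759, -0.0]
contact_force: [-4.4, 1.8, 4.1]
gripper_width: 0.165
```

```bash
python3 - <<'E'
from h import *
st()
E
```

```text
21.3 [ 0.5395 -0.2723  0.0638] yaw -1.7241 tilt [ 0.0002 -0.0003] F [-4.43  1.79  4.09] T [ 0.368  0.958 -0.006] w 14.11
```

It's down: the mat is carrying the weight. I'll release and go to lock 3.

Emit:
arm_command(series=[[20,[0,0,0],0],[28,[0,0,0],0],[36,[0,0,0],0],[36,[0,0,0],0],[40,[0,0,-15],0],[40,[0,0,-50],0],[40,[0,0,-100],0],[40,[0,0,-130],0]])

```text
t: 22.3
eef_pos: [0.5406, -0.2725, 0.1968]
tool_rot: [0.001, -0.651, 0.759, -0.002]
contact_force: [0.8, 0.4, -0.8]
gripper_width: 0.468
```

```bash
python3 - <<'E'
from h import *
import cv2
st();a=read_camera("wrist");cv2.imwrite("pics/w14.png",a)
plan([(.64,-.06,.19,-1.473,55),(.6695,-.0095,.155,-1.473,40)],50)
E
```

```text
22.3 [ 0.5406 -0.2725  0.1968] yaw -1.724 tilt [ 0.0038 -0.0015] F [ 0.75  0.35 -0.77] T [-0.023 -0.021 -0.006] w 40.0
[[50, [-45.1, -12.8, 2.1], -0.05], [50, [-90.3, -25.6, 4.2], -0.1], [50, [-135.4, -38.4, 6.3], -0.151], [50, [-180.5, -51.2, 8.4], -0.201], [50, [-225.7, -64.0, 10.4], -0.251], [50, [-252.9, -74.5, 28.0], -0.251], [50, [-280.2, -85.1, 45.5], -0.251]]
```

View pics/w14.png

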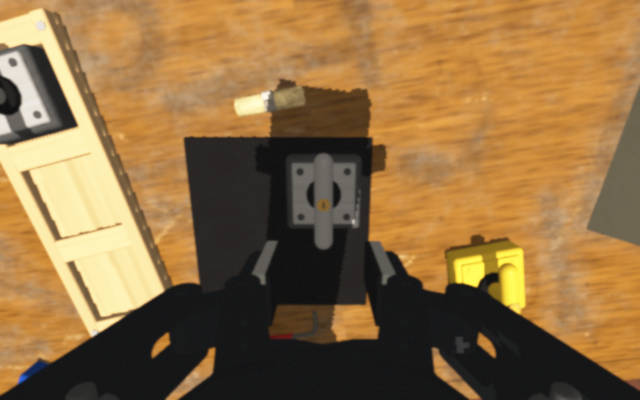

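Lock 2 stands in the mat's far-right quarter, and the cylinder at (270,100) is untouched. Before reaching lock 3 I'll check how close the red cabinet is to the wrist camera.

```bash
python3 - <<'E'
import cv2
a=cv2.imread("pics/top0.png")[20:170,180:340]; b=cv2.imread("pics/scene0.png")[110:260,120:280]
f=lambda a:cv2.resize(a,None,fx=4,fy=4,interpolation=cv2.INTER_CUBIC)
cv2.imwrite("pics/cab1.png",f(a)); cv2.imwrite("pics/cab2.png",f(b))
E
```

```text
(no output)
```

View pics/cab1.png

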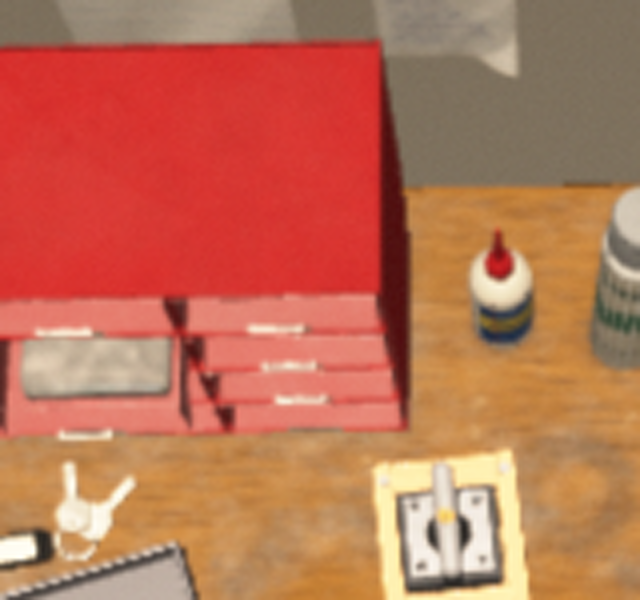

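View pics/cab2.png

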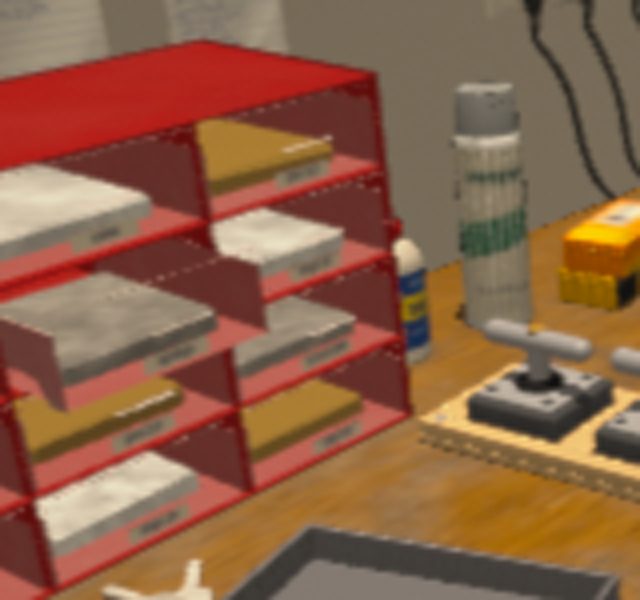

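```bash
python3 - <<'E'
from h import *
T=camera_model("top");S=camera_model("scene")
ct=lambda u,v:((u+.5)/4-.5+180,(v+.5)/4-.5+20)
cs=lambda u,v:((u+.5)/4-.5+120,(v+.5)/4-.5+110)
print(tri([T,S],[ct(406,428),cs(411,412)]),tri([T,S],[ct(378,295),cs(376,73)]))
print(plane(T,ct(20,435),.07))
E
```

```text
(array([0.75885865, 0.0231894 , 0.00305182]), [np.float64(0.0006228121969695801), np.float64(0.0006228121969695401)]) (array([0.75779062, 0.02269851, 0.23794112]), [np.float64(0.0011703686636970853), np.float64(0.001170368663697129)])
[0.73315717 0.28782411 0.07      ]
```

```bash
python3 - <<'E'
from h import *
import cv2
print(status.get_obs()["q"].round(3))
a=read_camera("scene");m=camera_model("scene");w=camera_model("wrist");c=-w["R"].T@w["t"];print(c,proj(m,c))
u,v=proj(m,c).astype(int);print(u,v)
x=max(0,u-90);y=max(0,v-80)
cv2.imwrite("pics/s15.png",cv2.resize(a[y:y+150,x:x+190],None,fx=4,fy=4,interpolation=cv2.INTER_CUBIC));print(x,y)
E
```

```text
[ 0.538  0.421 -0.226  1.766  0.113  0.958 -1.458]
[ 0.60583474 -0.28144446  0.32423833] [330.02132348  84.71284686]
330 84
240 4
```

View pics/s15.png

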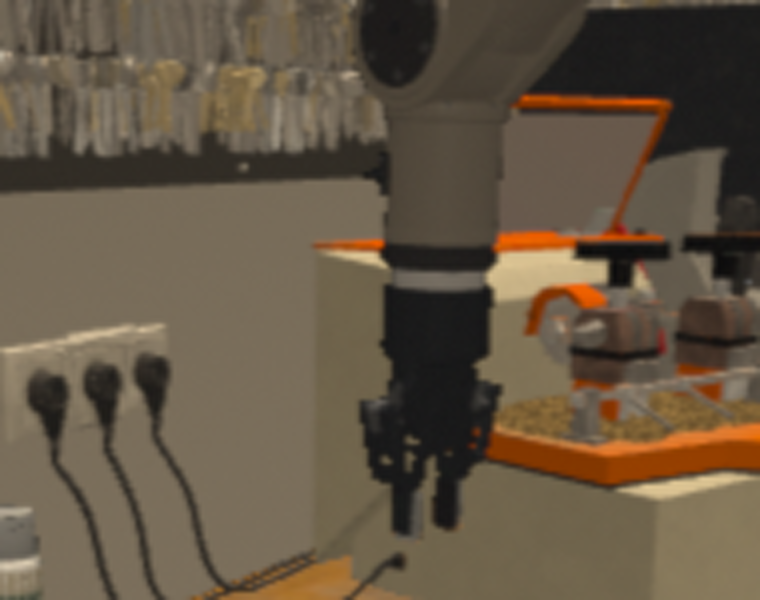

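The camera has no housing: the gripper's outline (radius about 45 mm) stays below x = 0.72 at lock 3, and the cabinet front is at 0.758. That's clear, so I'll go to lock 3.

Emit:
arm_command(series=[[50,[-45,-13,2],-0.05],[50,[-90,-26,4],-0.1],[50,[-135,-38,6],-0.151],[50,[-181,-51,8],-0.201],[50,[-226,-64,10],-0.251],[50,[-253,-75,28],-0.251],[50,[-280,-85,45],-0.251],[50,[-280,-85,45],-0.251]])

```text
t: 23.4
eef_pos: [0.6655, -0.005, 0.1462]
tool_rot: [0.0, 0.742, -0.67, -0.002]
contact_force: [-0.5, 0.5, -0.3]
gripper_width: 0.583
```

```bash
python3 - <<'E'
from h import *
import cv2
m=camera_model("wrist");st();a=read_camera("wrist");cv2.imwrite("pics/w16.png",a)
print(proj(m,(.6689,-.0094,.0755)))
st()
plan([(.6692,-.0097,.10,-1.473,50),(.6692,-.0097,.066,-1.473,12)],50)
E
```

```text
23.4 [ 0.6655 -0.005   0.1462] yaw -1.4686 tilt [-0.0029  0.0018] F [-0.51  0.54 -0.29] T [0.032 0.015 0.013] w 49.82
[332.1849498  219.08997141]
23.45 [ 0.6656 -0.0073  0.1471] yaw -1.4709 tilt [-0.002   0.0003] F [-0.11  0.31  0.09] T [-0.011 -0.002 -0.021] w 49.79
[[50, [2.7, -3.4, 47.1], 0.002], [50, [2.7, -3.4, 58.4], 0.002], [50, [2.7, -3.4, 69.7], 0.002], [50, [2.8, -3.5, 81.1], 0.002]]
```

View pics/w16.png

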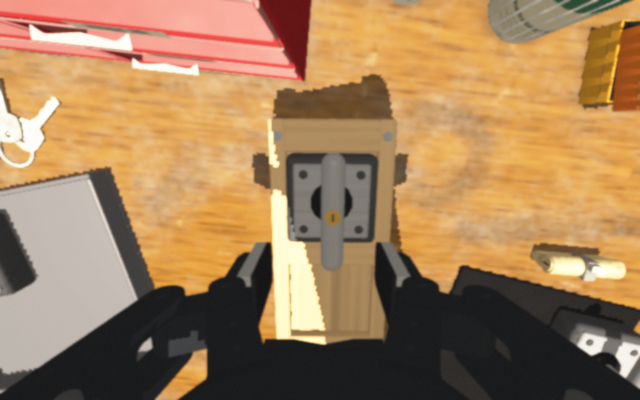

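Emit:
arm_command(series=[[50,[0,0,0],0],[50,[0,0,40],0],[50,[0,0,65],0],[50,[0,0,78],0],[40,[0,0,84],0],[40,[0,0,84],0]])

```text
t: 24.2
eef_pos: [0.6666, -0.0088, 0.0646]
tool_rot: [-0.0, 0.741, -0.672, 0.0]
contact_force: [-0.2, 0.5, -0.3]
gripper_width: 0.465
```

```bash
python3 - <<'E'
from h import *
avg(2,"w17.png")
E
```

```text
tool F [-0.01 -0.05 -0.01] sd [0.15 0.27 0.25] tool T [ 0.011  0.025 -0.015] sd [0.006 0.004 0.003]
24.3 [ 0.667  -0.0085  0.0651] yaw -1.4733 tilt [0.0017 0.    ] F [ 0.19 -0.25  0.26] T [-0.018 -0.01   0.019] w 39.86
```

View pics/w17.png

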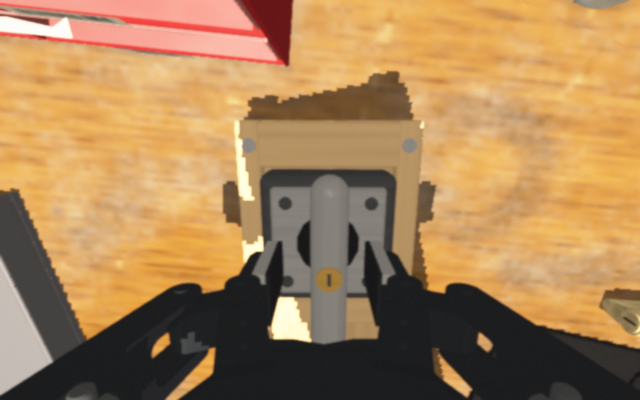

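The bar is at column 329 and the jaw centre at about 322, so I'll shift +3 mm before caging and then push.

Emit:
arm_command(series=[[40,[3,-2,-1],0],[26,[3,-2,-1],0],[26,[3,-2,-1],0],[26,[6,-2,-1],0],[26,[8,-2,-1],0],[26,[10,-2,-1],0],[26,[12,-2,-1],0],[26,[12,-2,-1],0]])

```text
t: 25.3
eef_pos: [0.6691, -0.0175, 0.0653]
tool_rot: [-0.001, 0.741, -0.671, -0.001]
contact_force: [-2.4, 5.3, 1.9]
gripper_width: 0.305
```

```bash
python3 - <<'E'
from h import *
avg(6,"w18.png")
E
```

```text
tool F [-6.38  1.35 -2.24] sd [0.46 0.36 0.66] tool T [-0.236 -1.307  0.022] sd [0.024 0.024 0.012]
25.6 [ 0.6692 -0.0174  0.0653] yaw -1.4711 tilt [-0.0003  0.0029] F [-1.37  5.6   2.9 ] T [ 1.307  0.414 -0.025] w 26.12
```

View pics/w18.png

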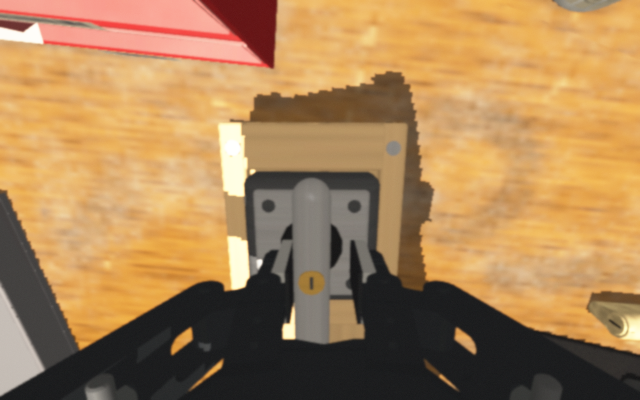

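Emit:
arm_command(series=[[26,[-5,0,0],0],[26,[-10,0,0],0],[26,[-13,0,0],0],[26,[-15,0,0],0],[26,[-16,0,0],0],[26,[-17,0,0],0],[26,[-18,0,0],0],[26,[-18,0,0],0]])

```text
t: 26.6
eef_pos: [0.6679, -0.0043, 0.0652]
tool_rot: [0.001, 0.74, -0.672, 0.001]
contact_force: [0.3, -4.7, 1.1]
gripper_width: 0.309
```

```bash
python3 - <<'E'
from h import *
avg(6,"w19.png")
E
```

```text
tool F [ 4.86 -0.14 -1.28] sd [0.32 0.52 0.44] tool T [-0.017  1.1    0.02 ] sd [0.037 0.031 0.027]
26.9 [ 0.6679 -0.0043  0.0651] yaw -1.4746 tilt [ 0.0003 -0.002 ] F [ 0.48 -5.1   1.24] T [-1.088 -0.102 -0.015] w 25.79
```

View pics/w19.png

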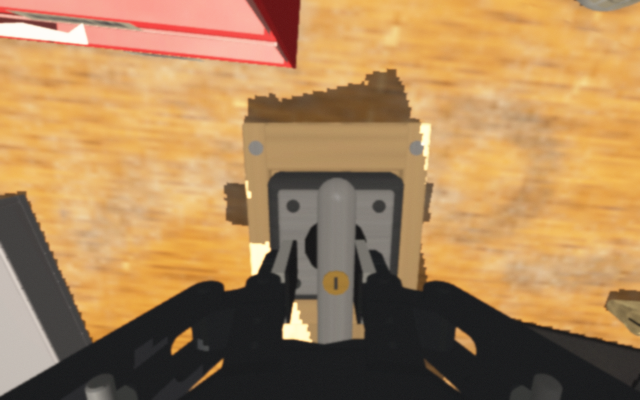

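Lock 3 reads −6.4 N and +4.9 N, and its bar stays centred on the case both ways (312/312 and 336/336). It's firm and goes on the mat.

Emit:
arm_command(series=[[26,[4,0,0],0],[26,[8,0,0],0],[26,[8,0,0],0],[12,[8,0,0],0],[12,[8,0,0],0],[12,[8,0,0],0],[12,[8,0,0],0]])

```text
t: 27.78
eef_pos: [0.6684, -0.0101, 0.0652]
tool_rot: [-0.0, 0.741, -0.672, 0.0]
contact_force: [-1.6, 0.1, 2.5]
gripper_width: 0.164
```

Emit:
arm_command(series=[[12,[0,0,-3],0],[12,[0,0,-10],0],[12,[0,0,-20],0],[12,[0,0,-45],0],[12,[0,0,-80],0],[12,[0,0,-90],0],[12,[0,0,-90],0]])

```text
t: 28.65
eef_pos: [0.6685, -0.0103, 0.1553]
tool_rot: [-0.0, 0.741, -0.672, 0.0]
contact_force: [0.1, -0.6, -8.7]
gripper_width: 0.163
```

```bash
python3 - <<'E'
from h import *
st()
plan([(.4634,-.1696,.156,-.153-np.pi/2,50)],12)
E
```

```text
28.65 [ 0.6685 -0.0103  0.1553] yaw -1.4731 tilt [ 0.0009 -0.0001] F [ 0.1  -0.59 -8.72] T [-0.005  0.104  0.036] w 13.96
[[12, [23.1, 36.6, -0.1], 0.042], [12, [46.2, 73.2, -0.3], 0.084], [12, [69.3, 109.8, -0.4], 0.125], [12, [92.4, 146.4, -0.5], 0.167], [12, [115.4, 183.0, -0.7], 0.209], [12, [138.5, 219.7, -0.8], 0.251]]
```

Emit:
arm_command(series=[[12,[12,19,0],0.02],[12,[37,59,0],0.065],[12,[65,103,0],0.115],[12,[93,148,0],0.17],[12,[118,188,0],0.215],[12,[134,213,0],0.245],[12,[138,220,0],0.251],[12,[138,220,0],0.251]])

```text
t: 29.65
eef_pos: [0.4624, -0.169, 0.1543]
tool_rot: [-0.0, -0.651, 0.759, 0.001]
contact_force: [1.1, 1.1, -8.6]
gripper_width: 0.17
```

Emit:
arm_command(series=[[12,[0,0,30],0],[12,[0,0,60],0],[12,[0,0,78],0],[12,[0,0,82],0],[12,[0,0,82],0]])

```text
t: 30.28
eef_pos: [0.4639, -0.1684, 0.0731]
tool_rot: [0.0, -0.651, 0.759, -0.0]
contact_force: [0.7, -0.1, -8.0]
gripper_width: 0.165
```

```bash
python3 - <<'E'
from h import *
import cv2
st();a=read_camera("wrist");cv2.imwrite("pics/w20.png",a)
E
```

```text
30.275 [ 0.4639 -0.1684  0.0731] yaw -1.7227 tilt [0.0007 0.0004] F [ 0.71 -0.1  -8.01] T [-0.036  0.057 -0.036] w 14.06
```

View pics/w20.png

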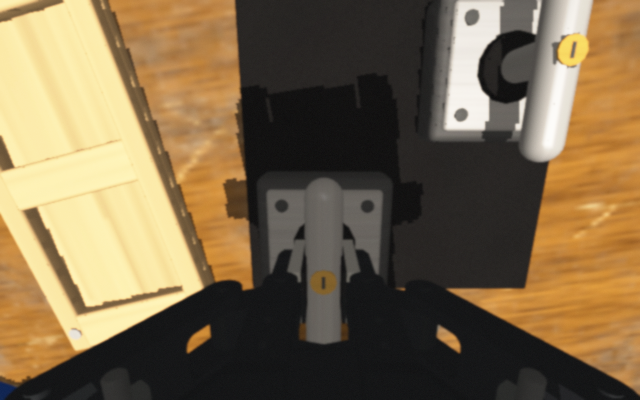

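Emit:
arm_command(series=[[12,[0,0,3],0],[12,[0,0,6],0],[12,[0,0,7.5],0],[12,[0,0,8.5],0],[12,[0,0,9.2],0],[12,[0,0,9.7],0],[12,[0,0,10.1],0],[12,[0,0,10.1],0]])

```text
t: 31.32
eef_pos: [0.4629, -0.1692, 0.0632]
tool_rot: [-0.0, -0.651, 0.759, -0.0]
contact_force: [-1.9, -0.0, -2.2]
gripper_width: 0.163
```

```bash
python3 - <<'E'
from h import *
st()
E
```

```text
31.325 [ 0.4629 -0.1692  0.0632] yaw -1.7242 tilt [-0.0001 -0.0003] F [-1.88 -0.01 -2.16] T [ 0.008  0.487 -0.005] w 13.96
```

The mat now carries most of the weight. I'll lower another 0.4 mm, release, rise and move clear.

Emit:
arm_command(series=[[12,[0,0,0.4],0],[20,[0,0,0.4],0],[28,[0,0,0.4],0],[36,[0,0,0.4],0],[36,[0,0,0],0],[40,[0,0,-15],0],[40,[0,0,-60],0],[40,[0,0,-110],0]])

```text
t: 32.33
eef_pos: [0.4626, -0.1689, 0.1747]
tool_rot: [-0.0, -0.651, 0.759, 0.0]
contact_force: [0.2, -0.4, -0.5]
gripper_width: 0.466
```

Emit:
arm_command(series=[[40,[0,0,-50],0],[40,[0,0,-100],0],[40,[30,0,-130],0],[40,[80,0,-130],0],[40,[130,0,-130],0],[40,[170,0,-130],0],[40,[170,0,-130],0]])

```text
t: 33.2
eef_pos: [0.4353, -0.3405, 0.3037]
tool_rot: [-0.0, -0.649, 0.761, -0.0]
contact_force: [-0.3, 0.4, -0.5]
gripper_width: 0.468
```

```bash
python3 - <<'E'
from h import *
import cv2
st();a=read_camera("wrist");cv2.imwrite("pics/w21.png",a);b=read_camera("scene");cv2.imwrite("pics/s21.png",b);a=read_camera("top")[125:285,155:415]
cv2.imwrite("pics/t21.png",cv2.resize(a,None,fx=3,fy=3,interpolation=cv2.INTER_CUBIC))
E
```

```text
33.2 [ 0.4353 -0.3405  0.3037] yaw -1.7299 tilt [ 0.0001 -0.0012] F [-0.27  0.39 -0.48] T [0.061 0.    0.029] w 40.01
```

View pics/s21.png

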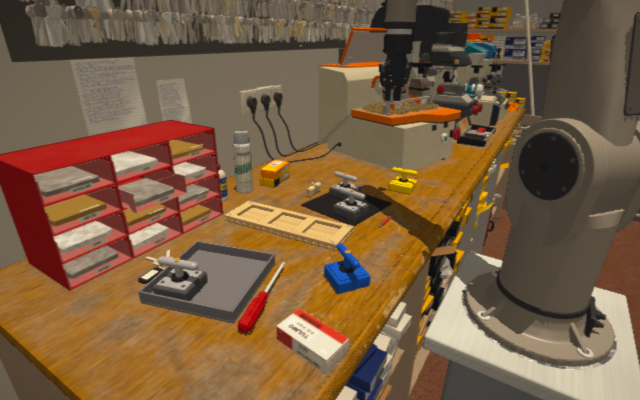

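View pics/t21.png

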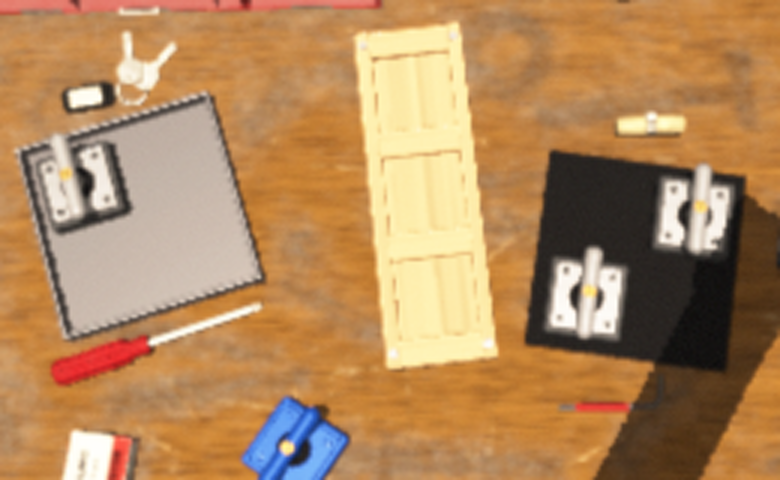

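```bash
python3 - <<'E'
from h import *
T=camera_model("top")
ct=lambda u,v:((u+.5)/3-.5+155,(v+.5)/3-.5+125)
def loc(p,z,c,yaw):
    X=plane(T,ct(*p),z)[:2]-c; R=np.array([[np.cos(yaw),np.sin(yaw)],[-np.sin(yaw),np.cos(yaw)]]);return (R@X*1000).round(1)
tr=np.array([.5475,.2463]);mt=np.array([.501,-.2209])
# dots on the bars
print("1 dot",loc((66,174),.072,tr,.295)); print("2",loc((700,207),.074,mt,-.153)); print("3",loc((591,292),.074,mt,-.153))
# plate centre from its four visible corners
print("1 plate",loc((77.5,186),.033,tr,.295)); print("2 plate",loc((695,213),.035,mt,-.153)); print("3 plate",loc((586,299),.035,mt,-.153))
st()
E
python3 - <<'E'
import cv2
a=cv2.imread("pics/s21.png")
f=lambda a:cv2.resize(a,None,fx=5,fy=5,interpolation=cv2.INTER_CUBIC)
cv2.imwrite("pics/s21a.png",f(a[240:320,135:285]));cv2.imwrite("pics/s21b.png",f(a[160:235,290:430]))
E
```

```text
1 dot [44.6 45.5]
2 [ 42.2 -44.3]
3 [-47.9  43.7]
1 plate [42.7 47.1]
2 plate [ 44.8 -45.5]
3 plate [-48.9  45.1]
33.35 [ 0.4373 -0.3359  0.3034] yaw -1.7227 tilt [0.0007 0.0005] F [ 0.57 -1.17 -0.52] T [-0.014 -0.023 -0.031] w 39.79
```

View pics/s21a.png

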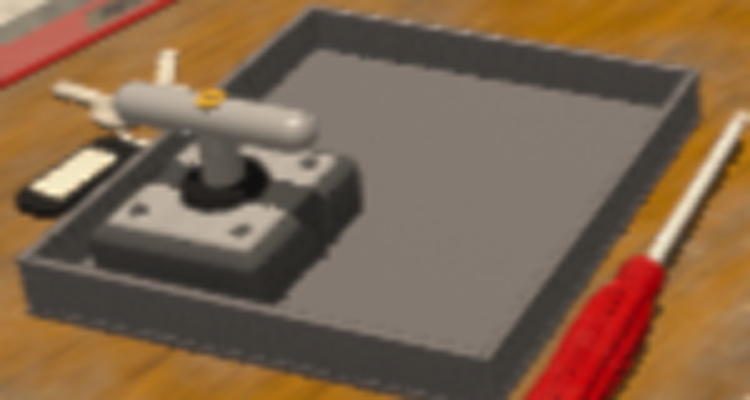

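View pics/s21b.png

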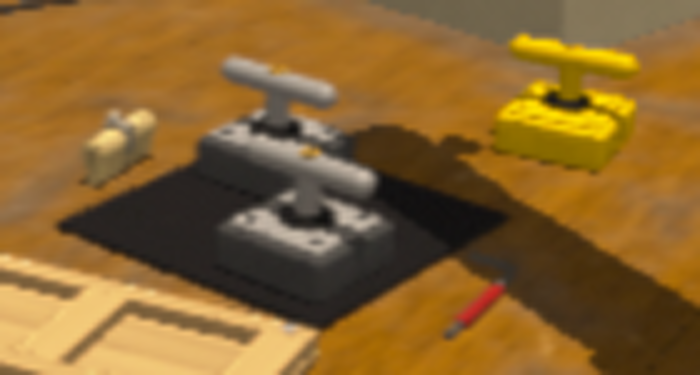

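All three stand flat, with case centres within 49 mm of the tray or mat centre (the limit is 64 mm). The bystanders haven't moved and the arm is clear, so I'm handing in.

```bash
python3 - <<'E'
from station import bot
print(bot.hand_in())
E
```

```text
the job is handed in; nothing more can be done
None
```

I tested all three locks, put the loose one in the tray and the two firm ones on the mat, and handed the job in at about 33 s. The hand-in gives no verdict.

| Lock | Wiggle test | Verdict | Placed | Case centre from tray or mat centre |
|---|---|---|---|---|
| 1 | bar rocked about 5 mm each way on its case at 0.4–0.8 N | loose | grey tray, far-left quarter | 43 and 47 mm |
| 2 | 5.4–6.3 N, bar stayed centred on the case | firm | black mat, far-right quarter | 45 and 46 mm |
| 3 | 4.9–6.4 N, bar stayed centred on the case | firm | black mat, near-left quarter | 49 and 45 mm |

- **Final checks:** the top and scene pictures show all three upright and flat, within the 64 mm limit. By eye, the screwdriver, key ring, hexagon key and cylinder have not moved.
- **Forces:** the highest force I read at set-down was about 5–6 N. That is a reading at the end of each move, not a continuous record.
- **Disagreements:** none of my checks failed. The case centres measured from the bar dots and from the case plates differed by up to 2.6 mm, and the heights measured for the bars' dots came out about 1 mm below the stated ones.

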